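# Put the red marker plate in its tin tray's holder

### The job

The red tins on the packing table have lost their marker. Lift the red marker plate out of the grey rack, slide it upright and fully home into the empty white slot at the front of the tray of red tins, and let go. Leave the blue and yellow plates standing in the rack.

Things in the scene. Friction and masses are not known exactly. Their poses are not given: they have to be found in the camera images.
- red_plate: Red marker plate: rigid flat slab 8 mm thick, 110 mm wide, 130 mm tall, about 0.14 kg, a white tin pictured on both (alike) faces. It stands upright in one of three stalls of the grey rack. Origin: middle of its lower edge, 10 mm above the table. x: through the thickness; y: along the width; z: up (top edge at z = 130 mm). Stalls are 25 mm deep: lift it 30 mm to come free.
- red_tray_slot (a point): Middle of the floor, 10 mm above the table, of the empty slot in the white holder on the robot's side of the tray of red tins. x: across the slot, to the tins; y: along it; z: up. 12 mm wide, 116 mm long, straight walls 32 mm high, then lips flaring out on all sides to a mouth 36 mm wide, 46 mm above the floor. Fixed. The tins begin 35 mm beyond in x and reach 89 mm above the table.
- blue_plate: Blue marker plate, same size and axes as the red one, in another stall of the rack; to be left there. The rack (200 x 136 mm) is fixed; its three stalls are 70 mm apart, face to face, in line along the plates' x. Which plate is in which stall varies.
- yellow_plate: Yellow marker plate, same size and axes as the red one, in another stall of the rack; to be left there. Like the red tins' tray, a tray of blue tins stands beside it (left or right) with an empty holder, not to be used, and one of green tins with its plate already in place.

How it is judged:
By the outcome, as a careful person would: the job done as asked, in the order asked, and still so for the second after the job is handed in, with the robot touching nothing.
It also fails if it takes over 48 s, if anything falls off the work surface, if the arm or the gripper's body presses on something with over 40 N, if the wrist force passes 120 N, or if a joint passes its speed limit or range.

### The arm

A 6-joint arm with a two-finger parallel gripper is mounted at the origin on the work surface. World frame = base frame: x ahead of the robot, y to its left, z up, the work surface at z = 0. Lengths are in mm, angles in rad, forces in N, time in s.
With the tool pointing down it reaches from about 350 to 875 mm from the base axis. Payload 4.2 kg.
Tool frame: the origin (TCP) lies at the very end of the fingers, on their centre line; the grasp point (between the pads) lies 19 mm behind it; z points along the fingers, y is the line along which they close (so a half turn about z gives the same grasp; the last joint's range is limited). The gripper opens to 85 mm and grips with 20 to 120 N. Pads are 22 mm wide; open, the fingers measure 114 mm over their backs; the gripper's body (76 mm by 85 mm) begins 54 mm behind the grasp point. The pads swing forward as they close: fully open they stand 13 mm farther back than shut.
Start: joints at [-1.084, 0.385, 0.008, 0, -1.194, -0.259], TCP at [141.164, -608.828, 201.612] pointing down, gripper open.
Joint ranges: [-3.14, 3.14], [-1.21, 2.06], [-1.07, 1.41], [-3.16, 2.05], [-2.99, -0.16], [-3.1, 3.1]. Speed limits (rad/s): [2.79, 2.79, 3.14, 3.14, 3.14, 3.14].

### API

Orientations are given as a unit quaternion [x, y, z, w].
In Python, from bench import read_state, get_image, camera_model, job_done gives the robot as it stands.
- The arm moves only by the shell command python3 -m handwheel 'ROWS'. ROWS is JSON, a list of rows, each a list of 7 numbers: the shift along the tool's x, y, z in m, then the turn, a rotation vector about the tool's x, y, z in rad, then the gripper's target within -1 to 1 (fully open at 1, half-way at 0, shut at -1). In form: [[dx, dy, dz, wx, wy, wz, jaw], ...]. A call has 1 to 10 rows; each row is the pose to reach, as a shift and turn from the pose commanded when the call began, along the tool's axes at that moment; what a row does not reach only later rows make up. A row lasts 1/8 s, in which the tool goes at most 62.5 mm and 10.7 degrees, less where a joint would pass 70% of its speed; a pose out of reach is approached as far as the arm can. A call with a gripper value outside its range is refused whole. The fingers move at their own pace and stop on an object; the grip force is fixed at half the most. Time passes only in rows, so rows that repeat a pose let the fingers close. It gives the time, the measured TCP pose, the force, the opening and the grip force at its end, in the units of the state.
- read_state(): the state, without advancing time (a new reading comes with each control period).
- get_image(name): name is "scene" or "top" or "wrist"; returns (picture, depth): 420x560x3 uint8, blue, green, red; 420x560 float32, mm along the optical axis (not along the pixel's ray), 0 where there is no reading.
- camera_model(name): a dict with "K" (3x3 intrinsics, pixels), "rvec" (rotation vector, rad) and "tvec" (3), from world to camera coordinates, as OpenCV has them; the wrist camera has in their place "hand_eye" (4x4, takes a point from camera to tool coordinates, whose origin is the TCP and whose axes are the flange's). Camera axes: x right, y down, z forward; pixel columns grow to the right and rows downward; lengths in mm; the calibration is good to about 2 mm. A picture is of the moment at which its call begins: read the wrist's pose just before it. camera_model takes no time and is no camera call.
- job_done(): hands the job in; it is judged then, once.
The state is a dict: "clock": time; "joints": joint angles; "joint_vel": joint speeds; "joint_efforts": joint torques, N m; "position": TCP position; "ee_rot": TCP orientation; "contact_force": force on the tool from outside, world axes, zero at the start; "wrist_torque": the same for the moment, N m; "gripper_width": finger opening in mm; "grasp_force": force on a finger pad.
Only numpy, scipy, OpenCV 4.12 (cv2) and the standard library are available. Lean on these libraries where they do the work, as an engineer would, in place of code of your own. Each camera call takes 0.05 s, during which the arm holds its last target. There are 200 camera calls.

## Working session

There is one attempt and no reset: what is moved stays moved. The work goes in short steps, Python scripts to look and compute and a shell command to move; the robot and the scene stay as the last step left them, time stands still between calls to the robot, and variables do not carry over. Pictures are saved under pics/ and viewed, at most 10 in all, crops included, and the job is handed in when it is done.

```bash
mkdir -p pics; cat > h.py <<'E'
import numpy as np, cv2
from scipy.spatial.transform import Rotation as R
from bench import *
def snap(name):
    s=read_state(); im,d=get_image(name); m=camera_model(name)
    K=np.array(m["K"])
    if "hand_eye" in m:
        T=np.eye(4);T[:3,:3]=R.from_quat(s["ee_rot"]).as_matrix();T[:3,3]=s["position"]
        C=T@np.array(m["hand_eye"])
    else:
        C=np.eye(4);r=cv2.Rodrigues(np.array(m["rvec"],float))[0]
        C[:3,:3]=r.T;C[:3,3]=-r.T@np.array(m["tvec"],float).ravel()
    v,u=np.mgrid[:420,:560]
    P=np.stack([(u-K[0,2])/K[0,0]*d,(v-K[1,2])/K[1,1]*d,d],-1)@C[:3,:3].T+C[:3,3]
    P[d==0]=np.nan
    return im,d,P,K,C
E
python3 - <<'E'
from h import *
for n in ["scene","top"]:
    im,d,P,K,C=snap(n); cv2.imwrite(f"pics/{n}.png",im); np.save(f"{n}.npy",P); print(n,C.round(2),K)
s=read_state();print(s["position"],s["ee_rot"],s["clock"])
E
```

```text
scene [[-2.3000e-01  8.2000e-01 -5.3000e-01  1.0288e+03]
 [ 9.7000e-01  2.0000e-01 -1.2000e-01  1.1484e+02]
 [ 0.0000e+00 -5.4000e-01 -8.4000e-01  8.7925e+02]
 [ 0.0000e+00  0.0000e+00  0.0000e+00  1.0000e+00]] [[486.96498108   0.         277.95427865]
 [  0.         486.96498108 209.25552707]
 [  0.           0.           1.        ]]
top [[ 3.0000e-02 -9.8000e-01  1.9000e-01  3.5154e+02]
 [-1.0000e+00 -3.0000e-02  2.0000e-02 -2.0310e+01]
 [-1.0000e-02 -1.9000e-01 -9.8000e-01  8.6878e+02]
 [ 0.0000e+00  0.0000e+00  0.0000e+00  1.0000e+00]] [[386.2502796    0.         283.95286752]
 [  0.         386.2502796  212.61448807]
 [  0.           0.           1.        ]]
[ 141.0377428  -608.2869168   200.64402424] [-1.13590273e-01  9.93527203e-01  9.57618231e-04 -1.72360807e-04] 0.1
```

View pics/top.png

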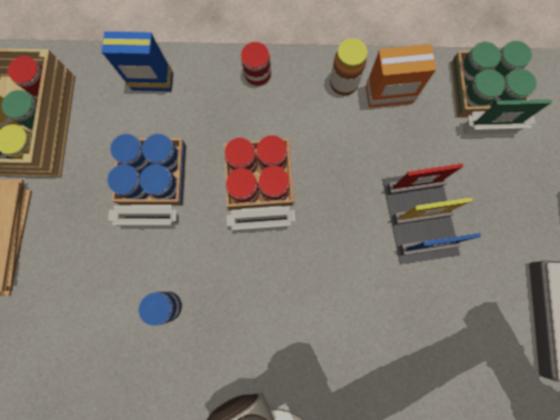

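View pics/scene.png

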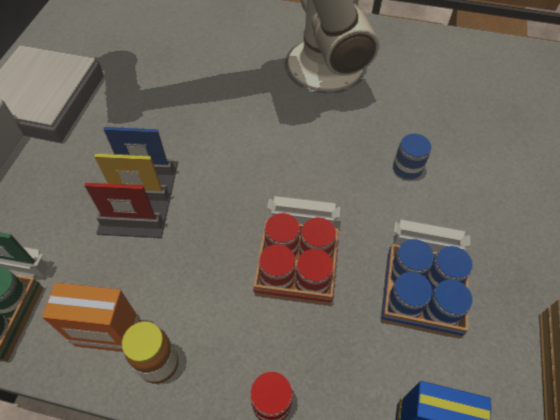

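The top view shows the red plate in the far stall, around (427,178). The red tins' tray has an empty holder at (261,218). In the scene view the red plate is at (123,205) and the slot at (305,208).

```bash
python3 - <<'E'
from h import *
for n,box in [("top",(150,205,380,475)),("scene",(170,240,70,165))]:
    P=np.load(n+".npy"); im=cv2.imread(f"pics/{n}.png")
    a,b,c,e=box; q=P[a:b,c:e].reshape(-1,3); hsv=cv2.cvtColor(im,cv2.COLOR_BGR2HSV)[a:b,c:e].reshape(-1,3).astype(int)
    m=((hsv[:,0]<6)|(hsv[:,0]>174))&(hsv[:,1]>150)&(q[:,2]>60)
    q=q[m]; print(n,len(q),"zmax",np.nanpercentile(q[:,2],[50,98]))
    t=q[:,:2].astype(np.float32); t=t[~np.isnan(t).any(1)]
    r=cv2.minAreaRect(t); print("minrect",r); vx=cv2.fitLine(t,cv2.DIST_HUBER,0,.01,.01).ravel(); print("line",vx,np.degrees(np.arctan2(vx[1],vx[0])))
    pr=(t-vx[2:])@vx[:2]; print("mid",vx[2:]+vx[:2]*(np.percentile(pr,1)+np.percentile(pr,99))/2, np.ptp(pr))
for n,box in [("top",(195,240,215,305)),("scene",(190,228,260,348))]:
    P=np.load(n+".npy"); a,b,c,e=box; im=cv2.imread(f"pics/{n}.png")[a:b,c:e].reshape(-1,3).astype(int)
    q=P[a:b,c:e].reshape(-1,3); m=(im.min(1)>105)&(np.ptp(im,axis=1)<50)&(q[:,2]>30)&(q[:,2]<70); q=q[m]
    t=q[:,:2].astype(np.float32); print(n,len(q),np.percentile(q[:,2],[5,50,95]),cv2.minAreaRect(t), np.percentile(t,[2,98],axis=0))
    im=cv2.imread(f"pics/{n}.png")[a-5:b+5,c:e]; cv2.imwrite(f"pics/hold_{n}.png",cv2.resize(im,None,fx=7,fy=7,interpolation=cv2.INTER_CUBIC))
E
```

```text
top 473 zmax [124.59007938 139.86523498]
minrect ((585.595703125, -300.96087646484375), (6.741748332977295, 108.9945297241211), 10.10633373260498)
line [ 1.7718254e-01 -9.8417801e-01  5.8333862e+02 -3.0193323e+02] -79.794304
mid [ 582.99396 -300.0186 ] 109.002174
scene 1067 zmax [118.79412553 142.07882741]
minrect ((585.1472778320312, -303.9361877441406), (11.794286727905273, 108.9679183959961), 9.840835571289062)
line [ 1.7855939e-01 -9.8392916e-01  5.8650439e+02 -2.9757968e+02] -79.714134
mid [ 587.21985 -301.522  ] 108.92432
top 963 [38.85725981 48.38695242 54.98720903] ((495.907470703125, 51.843807220458984), (155.93209838867188, 72.07847595214844), 79.29393005371094) [[473.57536377 -24.19656853]
 [519.68613037 114.47672638]]
scene 858 [42.90537596 51.23513965 57.92902486] ((493.2850036621094, 41.33509826660156), (44.021541595458984, 144.4679412841797), 5.067286968231201) [[471.21850525 -27.16534809]
 [515.60819214 110.09638947]]
```

View pics/hold_top.png

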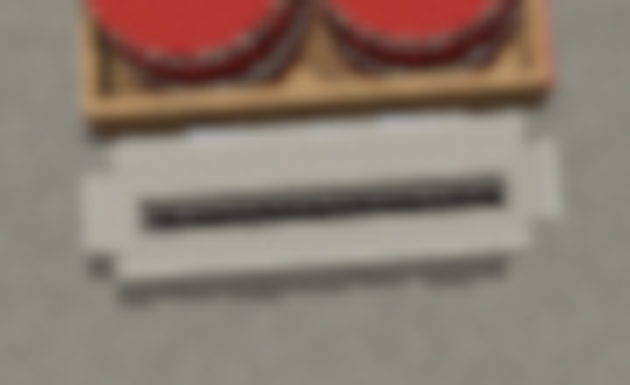

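```bash
cat >> h.py <<'E'
def row(goal,yaw):  # goal TCP mm, tool y angle in world (deg), tool straight down
    s=read_state(); Rm=R.from_quat(s["ee_rot"]); a=np.radians(yaw)
    y=np.array([np.cos(a),np.sin(a),0]); z=np.array([0,0,-1.]); G=R.from_matrix(np.stack([np.cross(y,z),y,z],1))
    print("row",(Rm.inv().apply(np.array(goal)-s["position"])/1000).round(4),(Rm.inv()*G).as_rotvec().round(4),"j6",round(s["joints"][5],2),"clock",s["clock"])
E
python3 - <<'E'
from h import *
row([585,-301,250],190); print(np.array(camera_model("wrist")["hand_eye"]).round(2))
E
```

```text
row [-0.5019  0.1992 -0.049 ] [ 1.6000e-03  1.4000e-03 -1.5177e+00] j6 -0.26 clock 0.1
[[  -0.     -0.96   -0.27   68.52]
 [   1.     -0.     -0.      0.27]
 [   0.     -0.27    0.96 -171.93]
 [   0.      0.      0.      1.  ]]
```

```bash
R='-0.502,0.199,-0.049,0,0,-1.518'; python3 -m handwheel '[[-0.05,0.02,-0.049,0,0,-0.17,0.2],[-0.1,0.04,-0.049,0,0,-0.34,0.2],[-0.15,0.06,-0.049,0,0,-0.51,0.2],[-0.2,0.08,-0.049,0,0,-0.68,0.2],[-0.25,0.1,-0.049,0,0,-0.85,0.2],[-0.3,0.12,-0.049,0,0,-1.02,0.2],[-0.36,0.14,-0.049,0,0,-1.19,0.2],[-0.42,0.16,-0.049,0,0,-1.36,0.2],[-0.48,0.19,-0.049,0,0,-1.518,0.2],[-0.502,0.199,-0.049,0,0,-1.518,0.2]]'
python3 - <<'E'
from h import *
row([585,-301,250],190)
E
```

```text
clock: 1.35
position: [587.1, -299.2, 249.4]
ee_rot: [0.767, -0.642, -0.001, 0.0]
contact_force: [-0.1, -0.5, -0.6]
gripper_width: 51.2
grasp_force: 0.0
row [ 0.0014  0.0024 -0.0006] [0.0014 0.0011 0.003 ] j6 0.4 clock 1.35
```

```bash
python3 -m handwheel '[[0.0014,0.0024,0,0.0014,0.0011,0.003,0.2],[0.0014,0.0024,0,0.0014,0.0011,0.003,0.2],[0.0014,0.0024,0,0.0014,0.0011,0.003,0.2]]'
python3 - <<'E'
from h import *
im,d,P,K,C=snap("wrist"); cv2.imwrite("pics/w1.png",im)
hsv=cv2.cvtColor(im,cv2.COLOR_BGR2HSV).astype(int); ok=((hsv[...,0]<6)|(hsv[...,0]>174))&(hsv[...,1]>130)&(P[...,2]>125)&(P[...,2]<150)
ok&=(abs(P[...,0]-585)<40)&(abs(P[...,1]+301)<75)
q=P[ok]; print(len(q),np.percentile(q[:,2],[5,50,95]),cv2.minAreaRect(q[:,:2].astype(np.float32)))
t=q[q[:,2]>135][:,:2].astype(np.float32); print(cv2.minAreaRect(t),cv2.fitLine(t,cv2.DIST_HUBER,0,.01,.01).ravel())
row([585,-301,105],190)
E
```

```text
clock: 1.72
position: [582.1, -304.5, 251.0]
ee_rot: [0.765, -0.645, 0.001, -0.0]
contact_force: [0.0, 0.8, -0.0]
gripper_width: 51.7
grasp_force: 0.0
1195 [138.34727803 139.55322966 140.69328044] ((585.07861328125, -303.74224853515625), (7.812039852142334, 109.56756591796875), 10.257771492004395)
((585.07861328125, -303.74224853515625), (7.812039852142334, 109.56756591796875), 10.257771492004395) [ 1.7989707e-01 -9.8368543e-01  5.8561700e+02 -3.0674734e+02]
row [-0.0031 -0.0031  0.146 ] [-0.0017 -0.0013 -0.0046] j6 0.41 clock 1.775
```

View pics/w1.png

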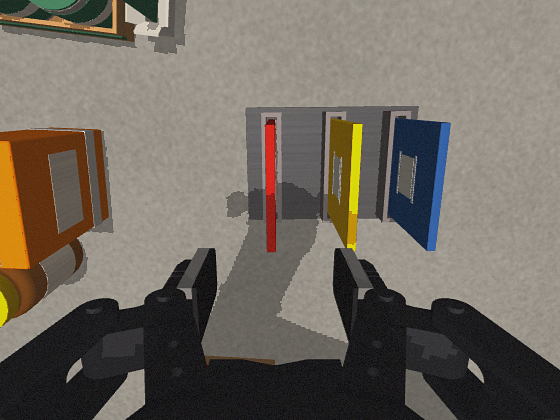

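The wrist view shows the red plate's top edge at (271,120)–(271,250), and the neighbouring plates clear of the fingers. Measured centre is about (585,-303), top at z=140 and normal at 10.2°, which agrees with the top camera.

```bash
python3 -m handwheel '[[-0.0025,-0.003,0.04,-0.0017,-0.0013,-0.007,0.2],[-0.0025,-0.003,0.07,-0.0017,-0.0013,-0.007,0.2],[-0.0025,-0.003,0.07,-0.0017,-0.0013,-0.007,0.2],[-0.0025,-0.003,0.07,-0.0017,-0.0013,-0.007,0.2]]'
python3 - <<'E'
from h import *
for i in range(2):
  im,d,P,K,C=snap("wrist")
  hsv=cv2.cvtColor(im,cv2.COLOR_BGR2HSV).astype(int); ok=((hsv[...,0]<6)|(hsv[...,0]>174))&(hsv[...,1]>130)&(P[...,2]>130)&(P[...,2]<150)
  ok&=(abs(P[...,0]-585)<40)&(abs(P[...,1]+301)<75)
  q=P[ok]; print(read_state()["position"],len(q),np.percentile(q[:,2],[5,50,95]),cv2.minAreaRect(q[:,:2].astype(np.float32)))
  row([585,-303,105],190.2)
E
```

```text
clock: 2.28
position: [586.3, -301.4, 182.4]
ee_rot: [0.767, -0.641, 0.001, -0.0]
contact_force: [-0.9, 0.1, 0.3]
gripper_width: 51.4
grasp_force: 0.0
[ 586.61679846 -301.3606279   182.84373517] 1985 [138.36943284 139.54755937 140.62016476] ((585.1951293945312, -303.849365234375), (7.77114200592041, 109.46681213378906), 9.994351387023926)
row [0.0012 0.0021 0.0778] [-0.0027 -0.002   0.0006] j6 0.41 clock 2.325
[ 586.65227736 -301.17696453  182.84023043] 1979 [138.50128978 139.56924957 140.66207414] ((584.9849243164062, -303.5856018066406), (7.585779666900635, 110.16102600097656), 10.106029510498047)
row [0.0014 0.0022 0.0778] [-0.003  -0.0018  0.0007] j6 0.41 clock 2.375
```

```bash
python3 -m handwheel '[[0.0014,0.0018,0.04,-0.0028,-0.0019,0,0.2],[0.0014,0.0018,0.078,-0.0028,-0.0019,0,0.2],[0.0014,0.0018,0.078,-0.0028,-0.0019,0,0.2],[0.0014,0.0018,0.078,-0.0028,-0.0019,0,0],[0.0014,0.0018,0.078,-0.0028,-0.0019,0,-1],[0.0014,0.0018,0.078,-0.0028,-0.0019,0,-1],[0.0014,0.0018,0.078,-0.0028,-0.0019,0,-1],[0.0014,0.0018,0.078,-0.0028,-0.0019,0,-1],[0.0014,0.0018,0.078,-0.0028,-0.0019,0,-1],[0.0014,0.0018,0.078,-0.0028,-0.0019,0,-1]]'
```

```text
clock: 3.62
position: [585.3, -302.5, 104.5]
ee_rot: [0.768, -0.641, -0.0, 0.0]
contact_force: [-0.0, 1.2, 6.5]
gripper_width: 5.8
grasp_force: 60.9
```

```bash
python3 -m handwheel '[[0,0,-0.006,0,0,0,-1],[0,0,-0.018,0,0,0,-1],[0,0,-0.035,0,0,0,-1],[0,0,-0.06,0,0,0,-1],[0,0,-0.09,0,0,0,-1],[0,0,-0.12,0,0,0,-1],[0,0,-0.12,0,0,0,-1],[0,0,-0.12,0,0,0,-1]]'
python3 - <<'E'
from h import *
row([440,42,225],185.1)
E
```

```text
clock: 4.62
position: [584.1, -301.9, 222.0]
ee_rot: [0.767, -0.641, -0.003, 0.0]
contact_force: [-0.4, 0.0, -2.0]
gripper_width: 5.7
grasp_force: 59.9
row [-0.3641  0.0807 -0.0014] [0.0041 0.0032 0.0897] j6 0.41 clock 4.625
```

```bash
python3 -m handwheel '[[-0.05,0.011,0,0,0,0.01,-1],[-0.1,0.022,0,0,0,0.02,-1],[-0.15,0.033,0,0,0,0.035,-1],[-0.2,0.044,0,0,0,0.05,-1],[-0.25,0.055,0,0,0,0.06,-1],[-0.3,0.067,0,0,0,0.075,-1],[-0.34,0.076,0,0,0,0.085,-1],[-0.364,0.081,0,0.004,0.003,0.09,-1],[-0.364,0.081,0,0.004,0.003,0.09,-1],[-0.364,0.081,0,0.004,0.003,0.09,-1]]'
python3 -m handwheel '[[0,0,0,0,0,0,-1],[0,0,0,0,0,0,-1]]'
python3 - <<'E'
from h import *
im,d,P,K,C=snap("wrist"); cv2.imwrite("pics/w2.png",im); np.save("w2.npy",P)
row([440,42,225],185.1)
im,d,P,K,C=snap("wrist")
hsv=cv2.cvtColor(im,cv2.COLOR_BGR2HSV).astype(int); ok=((hsv[...,0]<6)|(hsv[...,0]>174))&(hsv[...,1]>130)
ok&=(abs(P[...,0]-440)<30)&(abs(P[...,1]-42)<75)
q=P[ok];print(len(q),np.percentile(q,[2,50,98],axis=0).round(1))
E
```

```text
clock: 5.88
position: [439.8, 41.0, 223.0]
ee_rot: [0.738, -0.675, 0.0, 0.001]
contact_force: [0.2, -0.7, -2.1]
gripper_width: 5.3
grasp_force: 60.0
clock: 6.12
position: [440.3, 40.8, 223.4]
ee_rot: [0.737, -0.675, 0.001, 0.0]
contact_force: [0.6, -0.6, -2.0]
gripper_width: 5.2
grasp_force: 60.0
row [-0.0011  0.0002 -0.0016] [-0.0005 -0.0012 -0.0012] j6 -0.38 clock 6.175
4056 [[433.3 -15.3 213.2]
 [440.6  22.9 258.5]
 [447.1  86.2 260.7]]
```

View pics/w2.png

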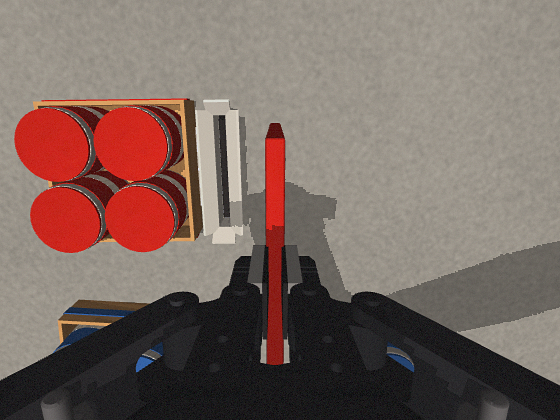

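The wrist view shows the plate held upright at (275,125–360). The slot is the dark strip at about (224,115–220), in the white holder at (222,170).

```bash
python3 - <<'E'
from h import *
P=np.load("w2.npy"); im=cv2.imread("pics/w2.png"); hsv=cv2.cvtColor(im,cv2.COLOR_BGR2HSV).astype(int)
red=((hsv[...,0]<6)|(hsv[...,0]>174))&(hsv[...,1]>130)&(abs(P[...,0]-440)<30)&(P[...,2]>250)&(P[...,2]<265)
q=P[red]; print("plate",len(q),q[:,2].mean(),cv2.minAreaRect(q[:,:2].astype(np.float32)))
l=cv2.fitLine(q[:,:2].astype(np.float32),cv2.DIST_HUBER,0,.01,.01).ravel();print(l,np.degrees(np.arctan2(-l[0],l[1])))
w=P[95:250,190:248].reshape(-1,3); print("z hist",np.histogram(w[:,2],bins=[-5,5,8,15,25,35,45,50,54,58,62,90]))
c=im[95:250,190:248].reshape(-1,3).astype(int)
rim=w[(w[:,2]>52)&(w[:,2]<62)&(np.ptp(c,axis=1)<30)&(c.min(1)>120)]; print("rim",len(rim),cv2.minAreaRect(rim[:,:2].astype(np.float32)))
sub=P[112:222,214:232]
fl=sub[(sub[...,2]>3)&(sub[...,2]<20)]; print("floor",len(fl),np.percentile(fl[:,2],[10,50,90]),cv2.minAreaRect(fl[:,:2].astype(np.float32)))
# per y-bin x-profile
A=P[100:245,195:250].reshape(-1,3)
for y in (-5,20,45,70,90):
    b=A[abs(A[:,1]-y)<1.5]; o=np.argsort(b[:,0]); print(y,[(round(float(x)),round(float(z))) for x,_,z in b[o][::max(1,len(o)//34)]])
cv2.imwrite("pics/w2c.png",cv2.resize(im[95:250,180:300],None,fx=3.8,fy=3.8,interpolation=cv2.INTER_CUBIC))
E
```

```text
plate 3849 258.5110319244355 ((439.7646789550781, 37.2051887512207), (7.87755012512207, 105.48971557617188), 5.2730302810668945)
[ 8.5889198e-02 -9.9630469e-01  4.4036017e+02  3.0576538e+01] -175.07283
z hist (array([2265,   85,  963,  449,  430, 1157, 1284, 1131, 1189,    2,    0]), array([-5,  5,  8, 15, 25, 35, 45, 50, 54, 58, 62, 90]))
rim 1787 ((494.1253967285156, 43.19690704345703), (41.324764251708984, 145.05613708496094), 5.609332084655762)
floor 864 [ 8.87555728 10.00227666 14.95328057] ((496.34747314453125, 43.963035583496094), (8.296473503112793, 115.72520446777344), 5.8617424964904785)
-5 [(472, 0), (473, -1), (474, -1), (476, 0), (478, 0), (479, 54), (480, 55), (480, 57), (481, -1), (482, 1), (483, 53), (483, 0), (485, 53), (486, 50), (487, 49), (489, 46), (491, 44), (492, 43), (498, 11), (500, 9), (501, 9), (503, 11), (504, 9), (505, 36), (505, 42), (505, 30), (505, 29), (506, 43), (507, 43), (508, 44), (509, 47), (510, 47), (511, 48), (512, 50), (513, 52), (514, 51), (515, 56), (516, 55), (517, 55), (519, 55), (532, 1)]
20 [(470, 0), (472, -1), (474, -1), (476, 0), (47
[... 935 characters left out ...]
, (480, 48), (482, 44), (484, 44), (485, 41), (491, 10), (493, 9), (495, 9), (496, 10), (497, 37), (497, 23), (497, 15), (498, 42), (498, 44), (500, 43), (500, 45), (502, 47), (503, 47), (505, 50), (505, 51), (506, 52), (508, 54), (509, 55), (511, 56), (512, 53), (524, 20), (525, 19), (525, 18)]
90 [(466, 0), (467, -2), (469, 54), (470, 56), (470, 0), (472, 0), (473, 0), (474, 0), (474, 52), (476, 51), (478, 48), (479, 47), (482, 44), (483, 43), (488, 9), (490, 10), (493, 11), (494, 10), (495, 37), (495, 15), (496, 36), (496, 28), (497, 43), (498, 48), (499, 47), (500, 47), (502, 49), (503, 50), (504, 53), (506, 55), (507, 55), (508, 55), (522, 3), (522, 11), (523, 15), (523, 25), (523, 30)]
```

View pics/w2c.png

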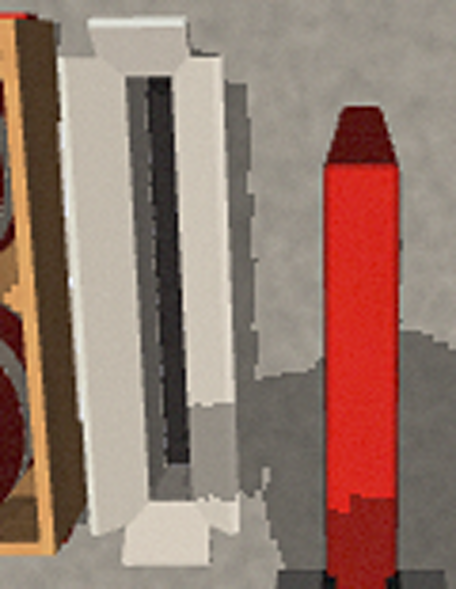

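```bash
python3 - <<'E'
from h import *
row([494.8,45,200],185.8)
E
```

```text
row [ 0.0007 -0.0547  0.0235] [-0.0005 -0.0011 -0.0133] j6 -0.38 clock 6.225
```

```bash
python3 -m handwheel '[[0.0007,-0.025,0,0,-0.001,-0.013,-1],[0.0007,-0.045,0.01,0,-0.001,-0.013,-1],[0.0007,-0.0547,0.0235,0,-0.001,-0.013,-1],[0.0007,-0.0547,0.0235,0,-0.001,-0.013,-1],[0.0007,-0.0547,0.0235,0,-0.001,-0.013,-1],[0.0007,-0.0547,0.0235,0,-0.001,-0.013,-1]]'
cat > pl.py <<'E'
from h import *
im,d,P,K,C=snap("wrist"); hsv=cv2.cvtColor(im,cv2.COLOR_BGR2HSV).astype(int); s=read_state(); z=s["position"][2]+35
red=((hsv[...,0]<6)|(hsv[...,0]>174))&(hsv[...,1]>130)&(abs(P[...,0]-494)<25)&(abs(P[...,2]-z)<6)&(P[...,1]<100)
q=P[red]; q2=q[:,:2].astype(np.float32); l=cv2.fitLine(q2,cv2.DIST_HUBER,0,.01,.01).ravel(); l[:2]*=np.sign(l[1])
e=np.percentile((q2-l[2:])@l[:2],0.3); print("plate",len(q),"top z",np.median(q[:,2]).round(1),"centre",l[2:]+l[:2]*(e+55),"ang",np.degrees(np.arctan2(-l[0],l[1])))
o=P[...,2]; w=P[(o>52)&(o<62)&(np.ptp(im.astype(int),axis=2)<30)&(im.min(2)>90)&(abs(P[...,0]-494)<35)&(abs(P[...,1]-43)<85)]
print("rim",len(w),cv2.minAreaRect(w[:,:2].astype(np.float32)),"tcp",s["position"],s["contact_force"])
E
python3 pl.py; python3 -c "
from h import *
row([494.8,45,140],185.8)"
```

```text
clock: 6.98
position: [494.5, 45.6, 200.8]
ee_rot: [0.742, -0.67, 0.001, -0.001]
contact_force: [-0.1, 0.4, -1.9]
gripper_width: 5.4
grasp_force: 60.0
plate 3817 top z 235.9 centre [493.68726   44.312016] ang 5.928144
rim 1859 ((494.49298095703125, 38.82339096069336), (41.10830307006836, 134.9407196044922), 5.653895378112793) tcp [494.54014993  45.61003715 200.83838427] [ 1.06044486 -0.03403099 -1.46072384]
row [ 0.0007 -0.0001  0.0608] [-0.002   0.0003  0.001 ] j6 -0.32 clock 7.025
```

```bash
python3 -m handwheel '[[0.0007,0,0.02,-0.001,0,0,-1],[0.0007,0,0.04,-0.001,0,0,-1],[0.0007,0,0.055,-0.001,0,0,-1],[0.0007,0,0.055,-0.001,0,0,-1],[0.0007,0,0.055,-0.001,0,0,-1]]'; python3 pl.py;  python3 -m handwheel '[[0,0,0.005,0,0,0,-1],[0,0,0.01,0,0,0,-1],[0,0,0.01,0,0,0,-1]]'; python3 -c "
from h import *
row([494.8,45,105],185.8)"
```

```text
clock: 7.65
position: [495.4, 45.0, 146.0]
ee_rot: [0.742, -0.67, 0.0, -0.001]
contact_force: [0.6, -0.1, -1.7]
gripper_width: 5.3
grasp_force: 60.0
plate 3808 top z 181.0 centre [494.71375   43.828453] ang 5.7674437
rim 2327 ((495.05340576171875, 32.845619201660156), (41.14613723754883, 123.44682312011719), 5.642311096191406) tcp [495.53093566  45.08673168 146.10725409] [-0.26030989 -0.89420382 -1.12925334]
clock: 8.07
position: [494.4, 44.7, 134.6]
ee_rot: [0.742, -0.67, -0.0, 0.001]
contact_force: [0.1, -0.1, -1.3]
gripper_width: 5.7
grasp_force: 59.9
row [-0.0003 -0.0005  0.0296] [ 0.0013 -0.0003  0.0006] j6 -0.32 clock 8.075
```

```bash
python3 -m handwheel '[[0,0,0.006,0,0,0,-1],[0,0,0.012,0,0,0,-1],[0,0,0.018,0,0,0,-1],[0,0,0.024,0,0,0,-1],[0,0,0.026,0,0,0,-1],[0,0,0.026,0,0,0,-1]]'; python3 -m handwheel '[[0,0,0.0015,0,0,0,-1],[0,0,0.003,0,0,0,-1],[0,0,0.004,0,0,0,-1],[0,0,0.004,0,0,0,-1]]'; python3 pl.py
```

```text
clock: 8.82
position: [494.8, 44.8, 109.0]
ee_rot: [0.742, -0.67, -0.0, 0.0]
contact_force: [0.7, -0.0, -1.5]
gripper_width: 5.8
grasp_force: 59.9
clock: 9.32
position: [494.8, 44.8, 105.1]
ee_rot: [0.742, -0.67, -0.0, 0.0]
contact_force: [0.3, 0.3, -1.8]
gripper_width: 5.5
grasp_force: 60.0
plate 3810 top z 140.2 centre [494.06052   43.629883] ang 5.831053
rim 2976 ((495.9914245605469, 23.56702423095703), (41.19998550415039, 105.63424682617188), 5.594666004180908) tcp [494.81514438  44.86343986 105.19384733] [-0.51159526 -0.55338883 -2.09724047]
```

```bash
python3 -m handwheel '[[0,0,0.0005,0,0,0,-1],[0,0,0.001,0,0,0,-1],[0,0,0.001,0,0,0,-1]]'; python3 -m handwheel '[[0,0,0.0005,0,0,0,-1],[0,0,0.0008,0,0,0,-1],[0,0,0.0008,0,0,0,-1]]'
```

```text
clock: 9.75
position: [495.1, 44.9, 104.5]
ee_rot: [0.742, -0.67, 0.0, -0.0]
contact_force: [-0.3, -0.6, 0.4]
gripper_width: 6.2
grasp_force: 60.2
clock: 10.12
position: [495.8, 44.9, 104.4]
ee_rot: [0.742, -0.67, 0.001, -0.001]
contact_force: [0.4, -1.0, 5.5]
gripper_width: 5.5
grasp_force: 60.8
```

The force has risen from -1.8 N to +5.5 N, so the plate is on the slot floor. Releasing.

```bash
python3 -m handwheel '[[0,0,0,0,0,0,-0.6],[0,0,0,0,0,0,-0.4],[0,0,0,0,0,0,-0.2],[0,0,0,0,0,0,-0.2],[0,0,0,0,0,0,-0.2]]'; python3 -m handwheel '[[0,0,-0.01,0,0,0,-0.2],[0,0,-0.03,0,0,0,-0.2],[0,0,-0.06,0,0,0,-0.2],[0,0,-0.1,0,0,0,-0.2],[0,0,-0.14,0,0,0,-0.2],[0,0,-0.14,0,0,0,-0.2],[0,0,-0.14,0,0,0,-0.2]]'
python3 - <<'E'
from h import *
im,d,P,K,C=snap("wrist"); cv2.imwrite("pics/w3.png",im)
hsv=cv2.cvtColor(im,cv2.COLOR_BGR2HSV).astype(int)
q=P[((hsv[...,0]<6)|(hsv[...,0]>174))&(hsv[...,1]>130)&(P[...,2]>120)&(P[...,2]<160)&(abs(P[...,0]-494)<25)]
print(len(q),np.median(q[:,2]),cv2.minAreaRect(q[:,:2].astype(np.float32)))
im2,*_=snap("scene"); cv2.imwrite("pics/s2.png",im2)
E
```

```text
clock: 10.75
position: [494.8, 44.9, 103.3]
ee_rot: [0.742, -0.67, -0.0, 0.0]
contact_force: [0.7, 0.5, 0.5]
gripper_width: 34.3
grasp_force: 0.0
clock: 11.62
position: [494.4, 44.8, 243.4]
ee_rot: [0.742, -0.67, -0.0, -0.0]
contact_force: [-0.1, -0.0, -0.3]
gripper_width: 34.2
grasp_force: 0.0
1232 139.56544091950107 ((494.6556396484375, 43.310977935791016), (7.32923698425293, 109.55013275146484), 5.923342227935791)
```

View pics/w3.png

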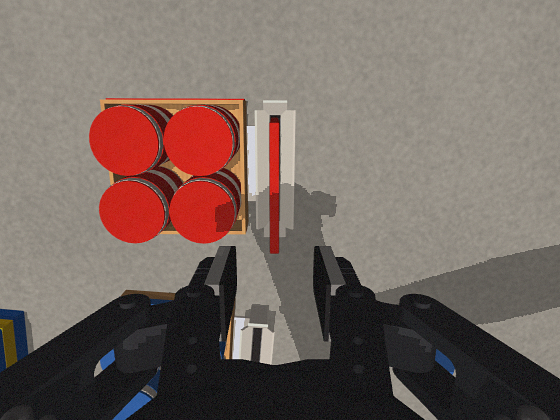

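View pics/s2.png

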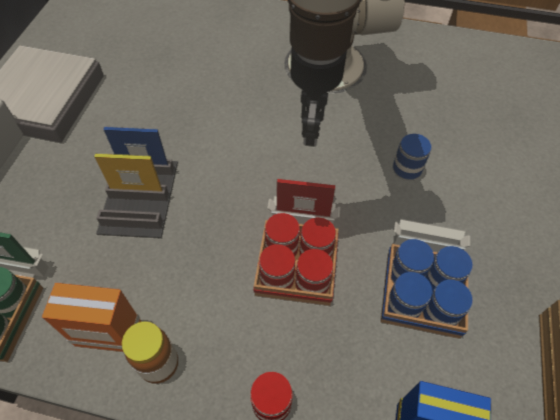

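The red plate stands upright in the slot at (305,198) in the scene view, with its top at z ≈ 140, which means fully home. The blue and yellow plates still stand in the rack at (137,145) and (128,173). The gripper is clear.

```bash
python3 -c "
from bench import job_done; print(job_done())"
```

```text
the job is handed in; nothing more can be done
None
```

The red marker plate is upright and fully home in the red tins' slot and released, the blue and yellow plates still stand in the rack, and the job was handed in at about 12 s of the 48 s allowed.

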